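# Dress the die face with an oilstone

### The arm

A 6-joint arm with a two-finger parallel gripper is mounted at the origin on the work surface. World frame = base frame: x ahead of the robot, y to its left, z up, the work surface at z = 0. Lengths are in m, angles in rad, forces in N, time in s.
With the tool pointing down it reaches from about 0.375 to 0.925 m from the base axis. Payload 5.7 kg.
Tool frame: the origin (TCP) lies midway between the tips of the shut fingers; the grasp point (between the pads) lies 19 mm behind it; z points along the fingers, y is the line along which they close (so a half turn about z gives the same grasp; the last joint's range is limited). The gripper opens to 85 mm and grips with 20 to 120 N. Pads are 22 mm wide; open, the fingers measure 114 mm over their backs; the gripper's body (76 mm by 85 mm) begins 54 mm behind the grasp point. The pads swing forward as they close: fully open they stand 13 mm farther back than shut.
Start: joints at [1.207, 0.359, 1.51, -0, 1.272, -0.115], TCP at [0.148, 0.581, 0.231] pointing down, gripper open.
Joint ranges: [-2.97, 2.97], [-1.01, 2.36], [0.21, 2.38], [-0.96, 4.11], [0.2, 2.71], [-2.98, 2.98]. Speed limits (rad/s): [2.39, 2.39, 3.14, 3.14, 3.14, 3.14].

### API

Orientations are given as a unit quaternion [x, y, z, w].
In Python, from cell import arm gives the robot as it stands. The module is installed in compiled form; this text tells all that it offers.
- The arm moves only by the shell command python3 -m inch 'ROWS' [OPENING] [FORCE]. ROWS is JSON, a list of rows, each an object of numbers: "x", "y", "z": the shift along the world's x, y, z in cm; "roll": the turn about the world's z in rad. A call has 1 to 20 rows; each row shifts and turns the commanded pose from where the row before left it; what a row does not reach is not made up. A row lasts 1/10 s, in which the tool goes at most 50 mm and 8.59 degrees, less where a joint would pass 70% of its speed; a pose out of reach is approached as far as the arm can. A call is refused whole if a number of a shift passes 5 or a number of a turn 0.15, either way. A call with a gripper value outside its range is refused whole. OPENING is the finger opening in cm, from 0 to 8.54, set as the call begins (- or left out, the last holds). The fingers move at their own pace and stop on an object; FORCE is the grip in N (left out, the last holds). Time passes only in rows, so rows that do not move let the fingers close. It gives the time, the measured TCP pose, the force, the opening and the grip force at its end, in the units of the state.
- arm.get_state(): the state, without advancing time (a new reading comes with each control period).
- arm.read_camera(name): name is "side" or "top" or "wrist"; returns the picture (400x640x3 uint8, red, green, blue); there is no depth.
- arm.camera_info(name): a dict with "vfov" (degrees; the focal length in pixels is half the picture's height over the tangent of half this angle, whatever the lens; pixels are square), "cx", "cy" (the principal point, pixels), "world_to_cam" (4x4, takes a point from world to camera coordinates); the wrist camera has in their place "hand_eye" (4x4, takes a point from camera to tool coordinates, whose origin is the TCP and whose axes are the flange's). Camera axes: x right, y down, z forward; pixel columns grow to the right and rows downward; lengths in m; the calibration is good to about 2 mm. The wrist camera is an equidistant fisheye: a pixel r from the principal point sees the ray r / f radians off the axis. A picture is of the moment at which its call begins: read the wrist's pose just before it. camera_info takes no time and is no camera call.
- arm.finish_job(): hands the job in; it is judged then, once.
Trained networks look in the newest picture that a camera, given by its name, has taken for a name from the list of things; names that differ only in an ending like _2 or _b are one class to them, and where a whole thing is asked for, a point or a joint stands for the part that bears it (a point fixed in the world has none). Each returns a list of dicts, best first, with "confidence" (0 to 1); they miss things now and then, are a little off and sometimes report something else, mostly with a low value. They report only what shows in the picture. A call takes as long as a camera call. They do not tell look-alikes from the thing itself.
- arm.recognise(camera, label): "centre" ([column, row] in pixels, amid what is visible of it).
- arm.silhouettes(camera, label): "region" (400x640 bool, what is visible of it) and "centre" ([column, row] in pixels, amid what is visible of it).
The state is a dict: "t": time; "joint_pos": joint angles; "dq": joint speeds; "tau": joint torques, N m; "tool_pos": TCP position; "orientation": TCP orientation; "wrist_force": force on the tool from outside, world axes, zero at the start; "wrist_torque": the same for the moment, N m; "grip_width": finger opening in m; "grip_force": force on a finger pad.
Only numpy, scipy, OpenCV 4.12 (cv2) and the standard library are available. Lean on these libraries where they do the work, as an engineer would, in place of code of your own. Each camera call takes 0.05 s, during which the arm holds its last target. There are 200 camera calls.

### The job

The oilstone stands on its narrow edge in its stand: take it out, lay it down flat on the wooden board and let go, then take it again by its narrow sides so that a broad face is underneath. Put that face flat on the open end of the steel die face, lined up with it, and sweep the stone slowly along the middle of the face to the stop, pressing down steadily with about 15 N and ending gently up against the stop. Then lay the stone flat on the wooden board again and let go; do not disturb the can, the disc or the spanner.

Things in the scene. Friction and masses are not known exactly. Their poses are not given: they have to be found in the camera images.
- stone_mid (a point): centre of the oilstone, a loose plain brownish-red block 120 x 28 x 50 mm, about 0.4 kg (it varies by a fifth). x is along its 120 mm length, y across its 28 mm thickness, z across its 50 mm width. In the stand it is on its narrow edge, z up, its lowest edge 15 mm and its top 65 mm above the table. Both broad faces (120 x 50 mm, normal to y) are alike and either may go underneath; lying flat it is 28 mm high with y vertical
- stone: the same oilstone; origin at the centre of the narrow edge it stands on, same axes
- stand: fixed plywood base 150 x 80 x 15 mm with four upright steel pins (8 mm thick, to 42 mm above the table) at 45 mm either way along x and 20.5 mm either way along y; the stone stands between the pins, along x, with 2.5 mm play on each side; the middle 80 mm between the pins is free for the fingers. Origin under the centre, at table height; z up
- board_top (a point): centre of the upper surface of the fixed wooden board, 240 mm (x) by 175 mm (y), 28 mm above the table; z up
- face_top (a point): centre of the upper surface of the steel die face, 50 mm above the table, fixed, rigid, level, ground smooth and oiled (friction about 0.25 under the stone, elsewhere about 0.6): 260 mm along x, 66 mm along y. Its -x end is open; at its +x end, 130 mm from this point, is the stop. The face sits on a blue base plate 300 x 104 x 18 mm. z up
- face: the rigid steel die face itself, a bar 260 x 66 mm whose top is 50 mm above the table; origin under its centre at table height, axes as face_top
- stop: the fixed steel stop at the +x end of the die face: its flat near side is 130 mm along x from the face centre, and it stands 16 mm above the face. Origin at table height under the face centre (not at the stop), axes as face_top
- oil_can: bystander: loose round metal can, radius 33 mm, 100 mm high, upright; origin under its centre
- discs: bystander: loose thick dark disc with a hole, radius 55 mm, 30 mm high, lying flat; origin under its centre
- spanner: bystander: loose steel spanner 190 mm long lying along its x; origin at the underside of its middle
There are look-alikes about, which are no part of the job. Of the things like the stone, leave any that is black or white; of the rest the smaller one is meant.

How it is judged:
On the way, in this order (a step that is already met when the one before it is completed fails the run):
1. the stone lies flat on the wooden board, let go (angle between the y axis of stone and the z axis of face_top, either way round below 0.06 rad and z of stone_mid in the frame of board_top between 0.01 and 0.018 m and x of stone_mid in the frame of board_top between -0.1 and 0.1 m and y of stone_mid in the frame of board_top between -0.08 and 0.08 m and contact force between the fingers and stone below 0.2 N and linear speed of stone below 0.02 m/s), for 0.2 s.
2. the held stone is pressed flat (8 to 26 N, pressure and drag together) on the open end of the die face, lined up within 0.12 rad and 15 mm sideways, its centre more than 50 mm before the middle (contact force between stone and face between 8 and 26 N and angle between the y axis of stone and the z axis of face_top, either way round below 0.06 rad and angle between the x axis of stone and the x axis of face_top, either way round below 0.12 rad and y of stone_mid in the frame of face_top between -0.015 and 0.015 m and x of stone_mid in the frame of face_top between -0.09 and -0.05 m and contact force between the fingers and stone above 1 N), for 0.2 s.
3. it is swept on, still pressed so, its centre 45 to 18 mm before the middle (contact force between stone and face between 8 and 26 N and angle between the y axis of stone and the z axis of face_top, either way round below 0.06 rad and angle between the x axis of stone and the x axis of face_top, either way round below 0.12 rad and y of stone_mid in the frame of face_top between -0.015 and 0.015 m and x of stone_mid in the frame of face_top between -0.045 and -0.018 m and contact force between the fingers and stone above 1 N), for 0.15 s.
4. still pressed so, over the middle (within 15 mm) (contact force between stone and face between 8 and 26 N and angle between the y axis of stone and the z axis of face_top, either way round below 0.06 rad and angle between the x axis of stone and the x axis of face_top, either way round below 0.12 rad and y of stone_mid in the frame of face_top between -0.015 and 0.015 m and x of stone_mid in the frame of face_top between -0.015 and 0.015 m and contact force between the fingers and stone above 1 N), for 0.15 s.
5. still pressed so, 18 to 45 mm beyond the middle (contact force between stone and face between 8 and 26 N and angle between the y axis of stone and the z axis of face_top, either way round below 0.06 rad and angle between the x axis of stone and the x axis of face_top, either way round below 0.12 rad and y of stone_mid in the frame of face_top between -0.015 and 0.015 m and x of stone_mid in the frame of face_top between 0.018 and 0.045 m and contact force between the fingers and stone above 1 N), for 0.15 s.
6. still pressed so, up against the stop within 4 mm (contact force between stone and face between 8 and 26 N and angle between the y axis of stone and the z axis of face_top, either way round below 0.06 rad and angle between the x axis of stone and the x axis of face_top, either way round below 0.12 rad and y of stone_mid in the frame of face_top between -0.015 and 0.015 m and x of stone_mid in the frame of face_top between 0.066 and 0.08 m and contact force between the fingers and stone above 1 N), for 0.2 s.
At the end, for the whole second after the job is handed in: the stone lies flat (within 0.06 rad) on the wooden board, its centre over the board (within 100 mm along and 80 mm across its middle), resting on it, still and untouched by the fingers (all of step 1).
It fails at once if the stone is pressed on the die face with more than 60 N (contact force between stone and face above 60 N).
It fails at once if the stone is rammed into the stop with more than 60 N (contact force between stone and stop above 60 N).
It fails at once if the can, the disc or the spanner is moved by more than 25 mm (distance of any of oil_can, discs, spanner from where it was at the start of the episode above 0.025 m).
It also fails if it takes over 72 s, if anything falls off the work surface, if the arm or the gripper's body presses on something with over 40 N, if the wrist force passes 120 N, or if a joint passes its speed limit or range.

## Working session

There is one attempt and no reset: what is moved stays moved. The work goes in short steps, Python scripts to look and compute and a shell command to move; the robot and the scene stay as the last step left them, time stands still between calls to the robot, and variables do not carry over. Pictures are saved under pics/ and viewed, at most 10 in all, crops included, and the job is handed in when it is done.

```bash
mkdir -p pics
cat > h.py <<'E'
from cell import arm
import numpy as np, cv2
from scipy.spatial.transform import Rotation as R
def ray(cam,px,st=None):
    i=arm.camera_info(cam); f=200/np.tan(np.radians(i['vfov'])/2)
    d=np.array([px[0]-i['cx'],px[1]-i['cy']],float)
    if cam=='wrist':
        r=np.hypot(*d); th=r/f
        v=np.array([*(d/max(r,1e-9)*np.sin(th)),np.cos(th)])
        H=np.array(i['hand_eye']); st=st or arm.get_state()
        Rt=R.from_quat(st['orientation']).as_matrix()
        return Rt@H[:3,3]+np.array(st['tool_pos']), Rt@H[:3,:3]@v
    M=np.array(i['world_to_cam']); Rc=M[:3,:3]
    return -Rc.T@M[:3,3], Rc.T@np.array([d[0]/f,d[1]/f,1])
def onz(cam,px,z,st=None):
    o,d=ray(cam,px,st); return o+d*(z-o[2])/d[2]
def save(cam,name,crop=None,s=1):
    im=arm.read_camera(cam)
    if crop: im=im[crop[1]:crop[3],crop[0]:crop[2]]
    if s!=1: im=cv2.resize(im,None,fx=s,fy=s,interpolation=cv2.INTER_CUBIC)
    cv2.imwrite('pics/'+name,im[:,:,::-1])
E
python3 - <<'E'
from h import *
t=arm.read_camera('top'); s=arm.read_camera('side')
cv2.imwrite('pics/a_top.png',t[:,:,::-1]); cv2.imwrite('pics/a_side.png',s[:,:,::-1])
for c in('top',):
  for l in('stone','stand','board_top','face','stop','oil_can','discs','spanner'):
    try: print(c,l,[(np.round(q['centre']),round(q['confidence'],2)) for q in arm.recognise(c,l)])
    except Exception as e: print(l,e)
print({k:arm.get_state()[k] for k in('t','tool_pos','orientation','wrist_force')})
E
```

```text
top stone [(array([277., 124.]), 0.96), (array([318., 189.]), 0.8), (array([403., 286.]), 0.75), (array([317., 252.]), 0.74)]
top stand [(array([314., 197.]), 0.96)]
top board_top [(array([245., 201.]), 0.95)]
top face [(array([396., 186.]), 0.57)]
top stop [(array([385., 140.]), 0.66), (array([393., 190.]), 0.33)]
top oil_can [(array([154., 224.]), 0.9)]
top discs [(array([479., 231.]), 0.58)]
top spanner [(array([324., 133.]), 0.88)]
{'t': 0.5, 'tool_pos': array([0.14772508, 0.58146666, 0.23121634]), 'orientation': array([ 1.24064470e-01,  9.92274155e-01, -9.60991219e-05, -1.72940084e-05]), 'wrist_force': array([-0.34778614, -0.09299536, -0.47623772])}
```

View pics/a_top.png

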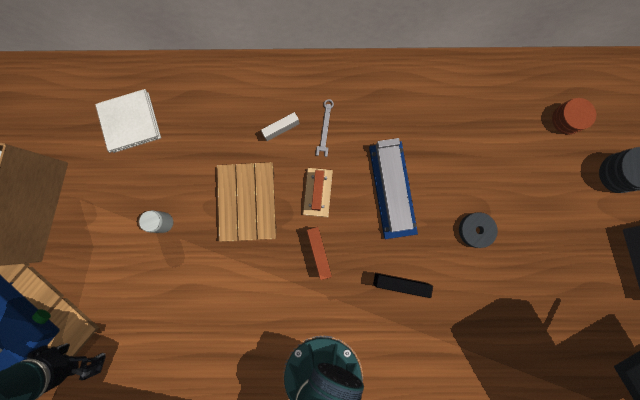

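View pics/a_side.png

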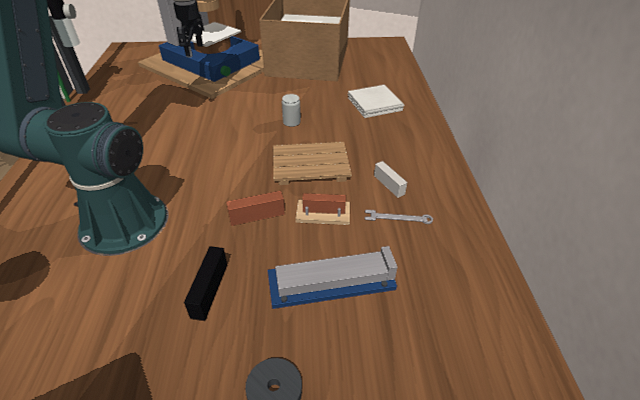

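The top view shows four stone-like blocks: white (280,126), red in the stand (318,189), a larger red one lying free (317,252) and black (403,286). I choose the red one in the stand at (318,189), since black and white are excluded and it is the smaller red. The board is at (245,201). The die face is at (396,188) with its stop at the top (388,142), so its +x points up the image.

Run:
```python
from h import *
im=arm.read_camera('top')
cv2.imwrite('pics/b.png',cv2.resize(im[120:290,210:430],None,fx=3.5,fy=3.5,interpolation=cv2.INTER_CUBIC)[:,:,::-1])
for l,z in(('stone',.065),('stand',.015),('board_top',.028),('face',.05)):
  for q in arm.silhouettes('top',l):
    c=q['region'].astype(np.uint8)
    n=np.argwhere(c)[:,::-1].astype(np.float32)
    b=cv2.boxPoints(cv2.minAreaRect(n))
    w=np.array([onz('top',p,z)[:2] for p in b])
    e=[w[1]-w[0],w[2]-w[1]]; e.sort(key=np.linalg.norm)
    print(l,round(q['confidence'],2),np.round(q['centre']),'ctr',np.round(w.mean(0),3),'size',[round(np.linalg.norm(v),3) for v in e],'ang',round(np.degrees(np.arctan2(e[1][1],e[1][0])),1))
print(arm.camera_info('top'))
```

```text
stone 0.92 [405. 288.] ctr [ 0.282 -0.238] size [np.float64(0.043), np.float64(0.175)] ang -101.4
stone 0.84 [319. 191.] ctr [0.566 0.01 ] size [np.float64(0.031), np.float64(0.121)] ang -5.9
stone 0.69 [319. 251.] ctr [0.377 0.009] size [np.float64(0.032), np.float64(0.151)] ang -164.5
stone 0.57 [280. 127.] ctr [0.763 0.123] size [np.float64(0.046), np.float64(0.12)] ang -59.8
stand 0.56 [312. 194.] ctr [0.565 0.012] size [np.float64(0.082), np.float64(0.15)] ang -4.8
board_top 0.94 [243. 203.] ctr [0.538 0.233] size [np.float64(0.181), np.float64(0.246)] ang -177.7
face 0.62 [396. 188.] ctr [ 0.572 -0.224] size [np.float64(0.073), np.float64(0.26)] ang -172.0
{'vfov': 56.504895455486, 'cx': 317.3681360050871, 'cy': 199.68979548062396, 'world_to_cam': array([[-0.00480953, -0.9999719 , -0.00575131,  0.01470869],
       [-0.99509001,  0.00535446, -0.09882918,  0.53906498],
       [ 0.0988572 ,  0.00524775, -0.99508779,  1.13420193],
       [ 0.        ,  0.        ,  0.        ,  1.        ]])}
```

View pics/b.png

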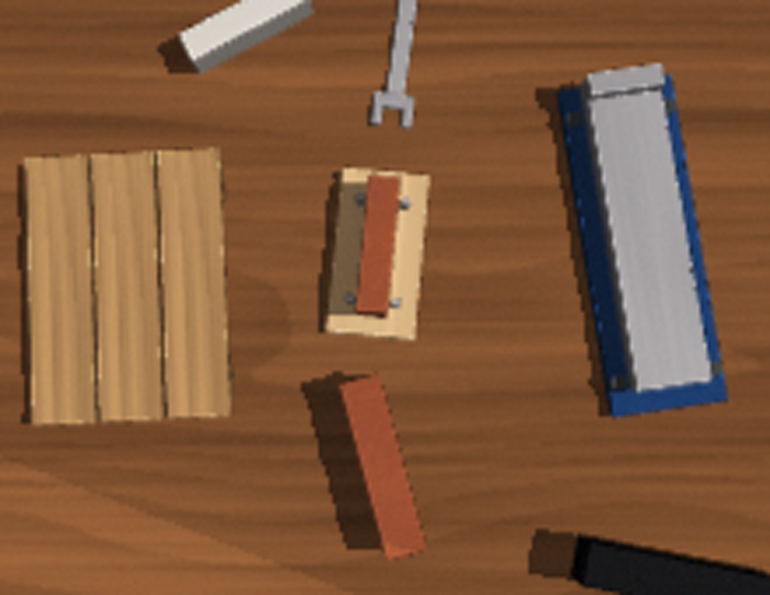

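The crop shows a red stone between four pins on the light plywood stand, so the choice is confirmed. The other red block lies free below it, and the stop is at the far end of the face. Next I move above the stone.

```bash
python3 -m inch '[{"x":2.45,"y":-3.35,"roll":0.009},{"x":2.45,"y":-3.35,"roll":0.009},{"x":2.45,"y":-3.35,"roll":0.009},{"x":2.45,"y":-3.35,"roll":0.009},{"x":2.45,"y":-3.35,"roll":0.009},{"x":2.45,"y":-3.35,"roll":0.009},{"x":2.45,"y":-3.35,"roll":0.009},{"x":2.45,"y":-3.35,"roll":0.009},{"x":2.45,"y":-3.35,"roll":0.009},{"x":2.45,"y":-3.35,"roll":0.009},{"x":2.45,"y":-3.35,"roll":0.009},{"x":2.45,"y":-3.35,"roll":0.009},{"x":2.45,"y":-3.35,"roll":0.009},{"x":2.45,"y":-3.35,"roll":0.009},{"x":2.45,"y":-3.35,"roll":0.009},{"x":2.45,"y":-3.35,"roll":0.009},{"x":2.45,"y":-3.35,"roll":0.009},{},{}]' 8.54 60
cat >> h.py <<'E'
def tool():
    s=arm.get_state(); m=R.from_quat(s['orientation']).as_matrix()
    a=np.degrees(np.arctan2(m[1,1],m[0,1]))%180
    print('t',round(s['t'],2),'tcp',np.round(s['tool_pos'],4),'yline deg',round(a,2),'F',np.round(s['wrist_force'],1),'w',round(s['grip_width'],4),'gf',round(float(np.max(s['grip_force'])),1)); return s
def rect(cam,l,z,im=None,near=None):
    st=tool(); img=arm.read_camera(cam)
    for q in arm.silhouettes(cam,l):
        n=np.argwhere(q['region'])[:,::-1].astype(np.float32)
        cs=max(cv2.findContours(q['region'].astype(np.uint8),0,1)[0],key=len)[:,0]
        w=np.array([onz(cam,p,z,st)[:2] for p in cs]).astype(np.float32)
        c=cv2.boxPoints(cv2.minAreaRect(w)); e=sorted([c[1]-c[0],c[2]-c[1]],key=np.linalg.norm)
        a=np.degrees(np.arctan2(e[1][1],e[1][0])); a=(a+90)%180-90
        print(l,round(q['confidence'],2),np.round(q['centre']),'ctr',np.round(c.mean(0),4),'size',np.round([np.linalg.norm(v) for v in e],3),'ang',round(a,1))
    return img
E
python3 - <<'E'
from h import *
im=rect('wrist','stone',.065)
cv2.imwrite('pics/c.png',im[:,:,::-1])
rect('wrist','stand',.015);rect('wrist','board_top',.028);rect('wrist','face',.05)
E
```

```text
t 0.75 tcp [0.1478 0.5815 0.2313] yline deg 75.75 F [ 0.1 -0.7 -0.1] w 0.0854 gf 0.0
stone 0.68 [ 78. 339.] ctr [0.3341 0.0569] size [0.115 0.153] ang -69.9
stone 0.58 [ 18. 315.] ctr [ 0.2638 -0.1653] size [0.098 0.262] ang 80.8
t 0.85 tcp [0.1477 0.5815 0.2313] yline deg 75.74 F [-0.2 -0.9  0.6] w 0.0855 gf 0.0
t 0.95 tcp [0.1477 0.5815 0.2313] yline deg 75.75 F [ 1.  -0.5 -0.5] w 0.0854 gf 0.0
board_top 0.96 [184. 384.] ctr [0.4736 0.2218] size [0.086 0.17 ] ang -43.5
t 1.05 tcp [0.1477 0.5815 0.2313] yline deg 75.75 F [ 0.4 -0.2  0.3] w 0.0855 gf 0.0schema error: expected keys x, y, z, roll
```

View pics/c.png

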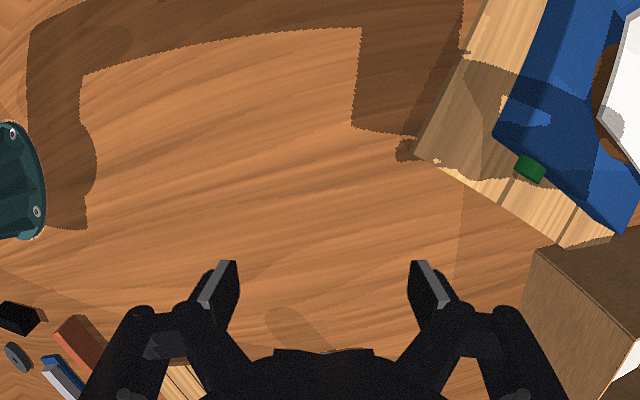

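The row format was refused, so nothing moved. The wrist view still shows only the start area, with the fingers at (225,285) and (430,285). I'll send full rows.

```bash
python3 -m inch '[{"x":2.45,"y":-3.35,"z":0,"roll":0.009},{"x":2.45,"y":-3.35,"z":0,"roll":0.009},{"x":2.45,"y":-3.35,"z":0,"roll":0.009},{"x":2.45,"y":-3.35,"z":0,"roll":0.009},{"x":2.45,"y":-3.35,"z":0,"roll":0.009},{"x":2.45,"y":-3.35,"z":0,"roll":0.009},{"x":2.45,"y":-3.35,"z":0,"roll":0.009},{"x":2.45,"y":-3.35,"z":0,"roll":0.009},{"x":2.45,"y":-3.35,"z":0,"roll":0.009},{"x":2.45,"y":-3.35,"z":0,"roll":0.009},{"x":2.45,"y":-3.35,"z":0,"roll":0.009},{"x":2.45,"y":-3.35,"z":0,"roll":0.009},{"x":2.45,"y":-3.35,"z":0,"roll":0.009},{"x":2.45,"y":-3.35,"z":0,"roll":0.009},{"x":2.45,"y":-3.35,"z":0,"roll":0.009},{"x":2.45,"y":-3.35,"z":0,"roll":0.009},{"x":2.45,"y":-3.35,"z":0,"roll":0.009},{"x":0,"y":0,"z":0,"roll":0},{"x":0,"y":0,"z":0,"roll":0}]' 8.54 60
python3 - <<'E'
from h import *
im=rect('wrist','stone',.065)
cv2.imwrite('pics/d.png',im[:,:,::-1])
rect('wrist','stand',.015);rect('wrist','board_top',.028);rect('wrist','face',.05)
E
```

```text
t: 3.05
tool_pos: [0.5643, 0.0113, 0.231]
orientation: [0.049, 0.999, 0.0, -0.0]
wrist_force: [0.4, 0.7, 0.1]
grip_width: 0.0855
grip_force: 0.0
t 3.05 tcp [0.5643 0.0113 0.231 ] yline deg 84.39 F [0.4 0.7 0.1] w 0.0855 gf 0.0
stone 0.86 [322. 184.] ctr [0.5648 0.0109] size [0.028 0.122] ang -6.2
stone 0.75 [89.  4.] ctr [ 0.3123 -0.2361] size [0.022 0.2  ] ang 68.0
stone 0.58 [395. 321.] ctr [0.7581 0.088 ] size [0.052 0.067] ang 22.9
stone 0.56 [316.  34.] ctr [0.4117 0.0169] size [0.038 0.092] ang 14.0
stone 0.17 [ 24. 141.] ctr [ 0.4493 -0.4184] size [0.095 0.129] ang 81.4
t 3.15 tcp [0.5633 0.0128 0.231 ] yline deg 84.52 F [ 0.2 -0.2 -0.5] w 0.0856 gf 0.0
stand 0.97 [308. 165.] ctr [0.5649 0.011 ] size [0.082 0.152] ang -6.6
t 3.25 tcp [0.5633 0.0131 0.2312] yline deg 84.59 F [ 0.1 -0.3  0.2] w 0.0853 gf 0.0
board_top 0.84 [488. 137.] ctr [0.5353 0.2295] size [0.186 0.24 ] ang 2.9
board_top 0.45 [324. 183.] ctr [0.5746 0.0099] size [0.031 0.136] ang -5.7
t 3.35 tcp [0.5636 0.013  0.2314] yline deg 84.59 F [ 0.2  0.4 -0.1] w 0.0853 gf 0.0
face 0.57 [143. 198.] ctr [ 0.57   -0.2169] size [0.088 0.26 ] ang 8.1
```

View pics/d.png

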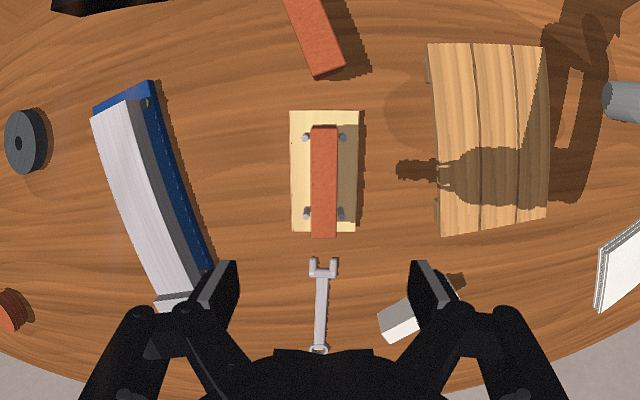

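The wrist view shows the stone at (323,182) in its stand, centred between the fingers. The spanner head is at (322,268), clear of them. I descend and grip.

```bash
python3 -m inch '[{"x":0.1,"y":-0.2,"z":-2.5,"roll":-0.015},{"x":0,"y":0,"z":-2.5,"roll":0},{"x":0,"y":0,"z":-2.5,"roll":0},{"x":0,"y":0,"z":-2.5,"roll":0},{"x":0,"y":0,"z":-2.5,"roll":0},{"x":0,"y":0,"z":-2.5,"roll":0},{"x":0,"y":0,"z":-2,"roll":0},{"x":0,"y":0,"z":-1.5,"roll":0},{"x":0,"y":0,"z":-1,"roll":0},{"x":0,"y":0,"z":-0.9,"roll":0},{"x":0,"y":0,"z":0,"roll":0},{"x":0,"y":0,"z":0,"roll":0}]' && python3 -m inch '[{"x":0,"y":0,"z":0,"roll":0},{"x":0,"y":0,"z":0,"roll":0},{"x":0,"y":0,"z":0,"roll":0},{"x":0,"y":0,"z":0,"roll":0},{"x":0,"y":0,"z":0,"roll":0},{"x":0,"y":0,"z":0,"roll":0},{"x":0,"y":0,"z":0,"roll":0},{"x":0,"y":0,"z":0,"roll":0}]' 0 50
```

```text
t: 4.65
tool_pos: [0.5655, 0.0101, 0.0276]
orientation: [0.055, 0.998, -0.0, 0.0]
wrist_force: [-0.9, -0.1, 0.6]
grip_width: 0.0852
grip_force: 0.0
t: 5.45
tool_pos: [0.5656, 0.0102, 0.0277]
orientation: [0.055, 0.998, 0.0, 0.0]
wrist_force: [0.1, 1.4, 5.6]
grip_width: 0.0271
grip_force: 50.6
```

```bash
python3 -m inch '[{"x":0,"y":0,"z":1,"roll":0},{"x":0,"y":0,"z":2,"roll":0},{"x":0,"y":0,"z":2.5,"roll":0},{"x":0,"y":0,"z":2.5,"roll":0},{"x":-0.3,"y":1.5,"z":0,"roll":0.015},{"x":-0.3,"y":2,"z":0,"roll":0.015},{"x":-0.3,"y":2,"z":0,"roll":0.015},{"x":-0.3,"y":2,"z":0,"roll":0.015},{"x":-0.3,"y":2,"z":0,"roll":0.015},{"x":-0.3,"y":2,"z":0,"roll":0.015},{"x":-0.3,"y":2,"z":0,"roll":0.015},{"x":-0.3,"y":2,"z":0,"roll":0.015},{"x":-0.3,"y":2,"z":0,"roll":0.015},{"x":-0.3,"y":1.5,"z":0,"roll":0.015},{"x":0,"y":0,"z":-2,"roll":0},{"x":0,"y":0,"z":-2,"roll":0},{"x":0,"y":0,"z":-1.5,"roll":0},{"x":0,"y":0,"z":-0.8,"roll":0},{"x":0,"y":0,"z":0,"roll":0},{"x":0,"y":0,"z":0,"roll":0}]'
python3 - <<'E'
from h import *
tool(); save('side','e.png',(200,80,420,240),3)
E
```

```text
t: 7.45
tool_pos: [0.5352, 0.2001, 0.0443]
orientation: [-0.02, 1.0, -0.0, -0.0]
wrist_force: [-0.4, -0.2, -4.5]
grip_width: 0.0275
grip_force: 49.8
t 7.45 tcp [0.5352 0.2001 0.0443] yline deg 92.25 F [-0.4 -0.2 -4.5] w 0.0275 gf 49.8
```

View pics/e.png

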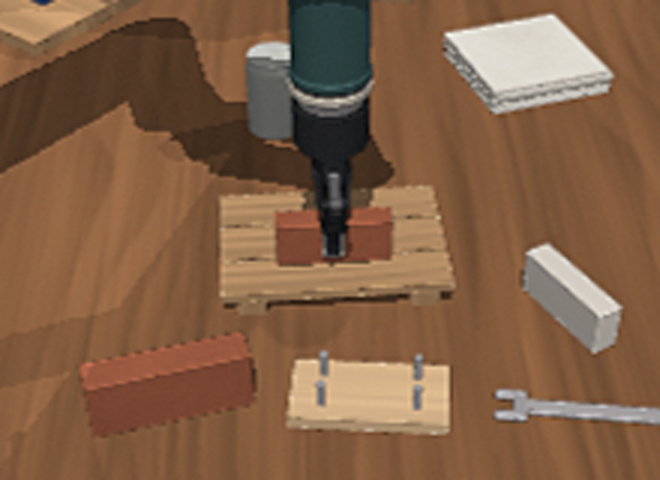

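The side view shows the stone upright in the grip over the board, just above its surface, and the stand empty. I set it down, open, raise so the fingertips are near the stone's top edge, and topple it toward +y.

```bash
python3 -m inch '[{"x":0,"y":0,"z":-0.1,"roll":0},{"x":0,"y":0,"z":-0.1,"roll":0},{"x":0,"y":0,"z":-0.1,"roll":0},{"x":0,"y":0,"z":-0.05,"roll":0},{"x":0,"y":0,"z":0,"roll":0}]' && python3 -m inch '[{"x":0,"y":0,"z":0,"roll":0},{"x":0,"y":0,"z":0,"roll":0},{"x":0,"y":0,"z":0,"roll":0},{"x":0,"y":0,"z":0,"roll":0},{"x":0,"y":0,"z":0,"roll":0},{"x":0,"y":0,"z":0,"roll":0},{"x":0,"y":0,"z":0.6,"roll":0},{"x":0,"y":0,"z":1,"roll":0},{"x":0,"y":0,"z":0,"roll":0}]' 8.54
python3 - <<'E'
from h import *
rect('wrist','stone',.078); save('side','f.png',(200,80,420,240),3)
E
```

```text
t: 8.0
tool_pos: [0.5353, 0.2, 0.0408]
orientation: [-0.02, 1.0, -0.0, 0.0]
wrist_force: [-0.8, 0.1, -4.4]
grip_width: 0.0277
grip_force: 49.8
t: 8.9
tool_pos: [0.5365, 0.2003, 0.0585]
orientation: [-0.02, 1.0, 0.0, 0.001]
wrist_force: [0.2, -0.1, 0.7]
grip_width: 0.0854
grip_force: 0.0
t 8.9 tcp [0.5365 0.2003 0.0585] yline deg 92.25 F [ 0.2 -0.1  0.7] w 0.0854 gf 0.0
stone 0.89 [322. 244.] ctr [0.5266 0.1987] size [0.028 0.112] ang 2.3
stone 0.56 [64. 54.] ctr [0.4204 0.0412] size [0.069 0.134] ang 72.9
```

View pics/f.png

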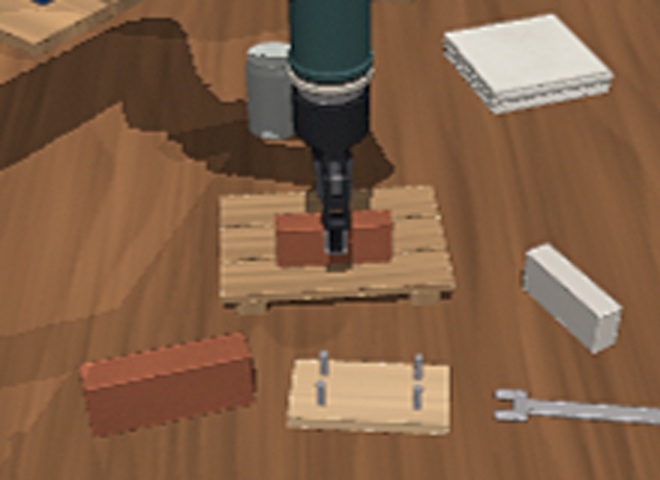

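The stone stands alone on the board with the open fingers either side of its upper part. Now I push it over.

```bash
python3 -m inch '[{"x":0,"y":0.8,"z":0.2,"roll":0},{"x":0,"y":0.8,"z":0,"roll":0},{"x":0,"y":0.6,"z":0,"roll":0},{"x":0,"y":0.3,"z":0,"roll":0},{"x":0,"y":0.3,"z":0,"roll":0},{"x":0,"y":0.3,"z":0,"roll":0},{"x":0,"y":0.3,"z":0,"roll":0},{"x":0,"y":0.3,"z":0,"roll":0},{"x":0,"y":0.3,"z":0,"roll":0},{"x":0,"y":0.3,"z":0,"roll":0},{"x":0,"y":0.3,"z":0,"roll":0},{"x":0,"y":0.3,"z":0,"roll":0},{"x":0,"y":0.3,"z":0,"roll":0},{"x":0,"y":0.3,"z":0,"roll":0},{"x":0,"y":0.3,"z":0,"roll":0},{"x":0,"y":0.3,"z":0,"roll":0},{"x":0,"y":0,"z":0,"roll":0},{"x":0,"y":0,"z":0,"roll":0},{"x":0,"y":0,"z":0,"roll":0}]'
python3 - <<'E'
from h import *
rect('wrist','stone',.056); save('side','g.png',(200,80,420,240),3)
E
```

```text
t: 10.95
tool_pos: [0.5352, 0.2609, 0.0588]
orientation: [-0.02, 1.0, -0.0, -0.0]
wrist_force: [0.3, 0.3, 0.3]
grip_width: 0.0856
grip_force: 0.0
t 10.95 tcp [0.5352 0.2609 0.0588] yline deg 92.25 F [0.3 0.3 0.3] w 0.0856 gf 0.0
stone 0.67 [28. 65.] ctr [0.4012 0.0559] size [0.086 0.11 ] ang 4.6
stone 0.6 [286. 235.] ctr [0.5322 0.2396] size [0.05  0.121] ang 2.6
```

View pics/g.png

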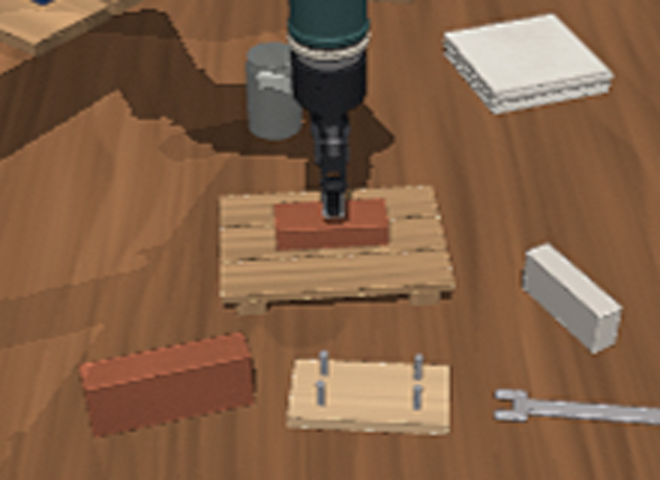

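The side view shows the stone lying flat on the board with the fingers above it. It is at about (.533,.240), angle 2.6°. I'll now regrasp it by the narrow sides.

```bash
python3 -m inch '[{"x":0,"y":-1.1,"z":0,"roll":0.005},{"x":-0.2,"y":-1,"z":0,"roll":0},{"x":0,"y":0,"z":0,"roll":0},{"x":0,"y":0,"z":-1,"roll":0},{"x":0,"y":0,"z":-1,"roll":0},{"x":0,"y":0,"z":-0.7,"roll":0},{"x":0,"y":0,"z":-0.3,"roll":0},{"x":0,"y":0,"z":0,"roll":0},{"x":0,"y":0,"z":0,"roll":0}]' && python3 -m inch '[{"x":0,"y":0,"z":0,"roll":0},{"x":0,"y":0,"z":0,"roll":0},{"x":0,"y":0,"z":0,"roll":0},{"x":0,"y":0,"z":0,"roll":0},{"x":0,"y":0,"z":0,"roll":0},{"x":0,"y":0,"z":0,"roll":0},{"x":0,"y":0,"z":0,"roll":0}]' 0 80
```

```text
t: 12.0
tool_pos: [0.5333, 0.2401, 0.0287]
orientation: [-0.022, 1.0, -0.0, -0.0]
wrist_force: [-0.5, -0.6, -0.9]
grip_width: 0.0854
grip_force: 0.0
t: 12.7
tool_pos: [0.5337, 0.2402, 0.0295]
orientation: [-0.022, 1.0, 0.0, 0.001]
wrist_force: [-0.9, 0.7, 6.5]
grip_width: 0.0485
grip_force: 85.0
```

```bash
python3 -m inch '[{"x":0,"y":0,"z":1.5,"roll":0},{"x":0,"y":0,"z":3,"roll":0},{"x":0,"y":0,"z":4,"roll":0},{"x":0,"y":0,"z":3.5,"roll":0},{"x":-0.2,"y":-2,"z":0,"roll":0.006},{"x":-0.3,"y":-4,"z":0,"roll":0.007},{"x":-0.2,"y":-4,"z":0,"roll":0.007},{"x":-0.3,"y":-4,"z":0,"roll":0.007},{"x":-0.2,"y":-4,"z":0,"roll":0.007},{"x":-0.3,"y":-4,"z":0,"roll":0.007},{"x":-0.2,"y":-4,"z":0,"roll":0.007},{"x":-0.3,"y":-4,"z":0,"roll":0.007},{"x":-0.2,"y":-4,"z":0,"roll":0.007},{"x":-0.3,"y":-4,"z":0,"roll":0.007},{"x":-0.3,"y":-4,"z":0,"roll":0.007},{"x":-0.2,"y":-3,"z":0,"roll":0.007},{"x":-0.2,"y":-2,"z":0,"roll":0.007},{"x":0,"y":0,"z":0,"roll":0},{"x":0,"y":0,"z":0,"roll":0},{"x":0,"y":0,"z":0,"roll":0}]'
python3 - <<'E'
from h import *
im=rect('wrist','face',.05)
rect('wrist','stop',.066)
cv2.imwrite('pics/h.png',im[:,:,::-1])
E
```

```text
t: 14.7
tool_pos: [0.5006, -0.2289, 0.1482]
orientation: [-0.067, 0.998, 0.001, -0.001]
wrist_force: [0.1, -0.1, -4.8]
grip_width: 0.0485
grip_force: 84.2
t 14.7 tcp [ 0.5006 -0.2289  0.1482] yline deg 97.71 F [ 0.1 -0.1 -4.8] w 0.0485 gf 84.2
face 0.97 [313. 138.] ctr [ 0.4503 -0.2451] size [0.019 0.066] ang -81.8
t 14.8 tcp [ 0.501  -0.2288  0.1485] yline deg 97.75 F [ 0.1  0.4 -5.3] w 0.0485 gf 84.2
```

View pics/h.png

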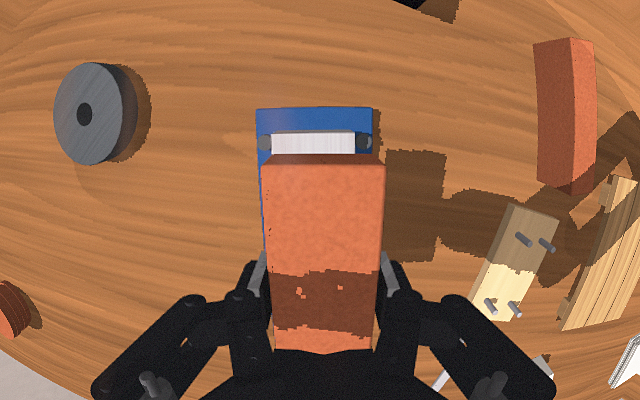

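The wrist view shows the held stone, lined up, with the open end of the face showing ahead of it at (313,142). The face centre line works out 9 mm to −y of the tool, at 8.2°. I correct this and descend to just above.

```bash
python3 -m inch '[{"x":0.1,"y":-0.5,"z":-1.5,"roll":0.008},{"x":0,"y":-0.4,"z":-1.5,"roll":0},{"x":0,"y":0,"z":-1.5,"roll":0},{"x":0,"y":0,"z":-1.5,"roll":0},{"x":0,"y":0,"z":-1.3,"roll":0},{"x":0,"y":0,"z":-1,"roll":0},{"x":0,"y":0,"z":-0.6,"roll":0},{"x":0,"y":0,"z":-0.3,"roll":0},{"x":0,"y":0,"z":0,"roll":0},{"x":0,"y":0,"z":0,"roll":0},{"x":0,"y":0,"z":0,"roll":0}]'
python3 -m inch '[{"x":0,"y":0,"z":-0.1,"roll":0},{"x":0,"y":0,"z":-0.1,"roll":0},{"x":0,"y":0,"z":-0.1,"roll":0},{"x":0,"y":0,"z":0,"roll":0},{"x":0,"y":0,"z":0,"roll":0}]'
```

```text
t: 16.0
tool_pos: [0.5027, -0.2393, 0.0573]
orientation: [-0.071, 0.997, -0.0, 0.0]
wrist_force: [0.4, 0.2, -4.3]
grip_width: 0.048
grip_force: 84.4
t: 16.5
tool_pos: [0.5022, -0.239, 0.0537]
orientation: [-0.071, 0.997, 0.0, -0.0]
wrist_force: [0.8, -0.1, -4.7]
grip_width: 0.0488
grip_force: 84.4
```

```bash
python3 -m inch '[{"x":0,"y":0,"z":-0.1,"roll":0},{"x":0,"y":0,"z":-0.1,"roll":0},{"x":0,"y":0,"z":-0.05,"roll":0},{"x":0,"y":0,"z":0,"roll":0},{"x":0,"y":0,"z":0,"roll":0}]'
```

```text
t: 17.0
tool_pos: [0.5023, -0.239, 0.0515]
orientation: [-0.071, 0.997, -0.0, 0.0]
wrist_force: [-2.0, 0.4, 0.4]
grip_width: 0.0487
grip_force: 84.8
```

```bash
python3 -m inch '[{"x":0,"y":0,"z":-0.05,"roll":0},{"x":0,"y":0,"z":-0.05,"roll":0},{"x":0,"y":0,"z":0,"roll":0},{"x":0,"y":0,"z":0,"roll":0},{"x":0,"y":0,"z":0,"roll":0}]'; python3 -c "
from h import *
tool();print(R.from_quat(arm.get_state()['orientation']).as_matrix()[2])"
```

```text
t: 17.5
tool_pos: [0.5022, -0.239, 0.0514]
orientation: [-0.071, 0.997, -0.0, 0.0]
wrist_force: [-4.4, 2.1, 10.3]
grip_width: 0.0484
grip_force: 86.2
t 17.5 tcp [ 0.5022 -0.239   0.0514] yline deg 98.15 F [-4.4  2.1 10.3] w 0.0484 gf 86.2
[-2.69236586e-04 -4.03056788e-04 -9.99999883e-01]
```

```bash
python3 -m inch '[{"x":0,"y":0,"z":0,"roll":0},{"x":0.1,"y":0.014,"z":0,"roll":0},{"x":0.15,"y":0.022,"z":0,"roll":0},{"x":0.2,"y":0.029,"z":0,"roll":0},{"x":0.2,"y":0.029,"z":0,"roll":0},{"x":0.2,"y":0.029,"z":0,"roll":0},{"x":0.2,"y":0.029,"z":0,"roll":0},{"x":0.2,"y":0.029,"z":0,"roll":0}]'
```

```text
t: 18.3
tool_pos: [0.5143, -0.2377, 0.0515]
orientation: [-0.071, 0.997, -0.001, -0.0]
wrist_force: [-5.6, -0.1, 11.7]
grip_width: 0.0488
grip_force: 86.2
```

```bash
python3 -m inch '[{"x":0.2,"y":0.029,"z":0,"roll":0},{"x":0.2,"y":0.029,"z":0,"roll":0},{"x":0.2,"y":0.029,"z":0,"roll":0},{"x":0.2,"y":0.029,"z":0,"roll":0},{"x":0.2,"y":0.029,"z":0,"roll":0},{"x":0.2,"y":0.029,"z":0,"roll":0},{"x":0.2,"y":0.029,"z":0,"roll":0},{"x":0.2,"y":0.029,"z":0,"roll":0},{"x":0.2,"y":0.029,"z":0,"roll":0},{"x":0.2,"y":0.029,"z":0,"roll":0}]'
```

```text
t: 19.3
tool_pos: [0.5344, -0.2348, 0.0515]
orientation: [-0.071, 0.997, -0.001, -0.0]
wrist_force: [-5.5, -1.0, 10.4]
grip_width: 0.049
grip_force: 86.1
```

```bash
python3 -m inch '[{"x":0.2,"y":0.029,"z":0,"roll":0},{"x":0.2,"y":0.029,"z":0,"roll":0},{"x":0.2,"y":0.029,"z":0,"roll":0},{"x":0.2,"y":0.029,"z":0,"roll":0},{"x":0.2,"y":0.029,"z":0,"roll":0},{"x":0.2,"y":0.029,"z":0,"roll":0},{"x":0.2,"y":0.029,"z":0,"roll":0},{"x":0.2,"y":0.029,"z":0,"roll":0},{"x":0.2,"y":0.029,"z":0,"roll":0},{"x":0.2,"y":0.029,"z":0,"roll":0},{"x":0.2,"y":0.029,"z":0,"roll":0},{"x":0.2,"y":0.029,"z":0,"roll":0}]'
```

```text
t: 20.5
tool_pos: [0.5584, -0.2313, 0.0515]
orientation: [-0.071, 0.997, -0.0, -0.0]
wrist_force: [-5.3, -1.5, 9.7]
grip_width: 0.0487
grip_force: 86.1
```

```bash
python3 -m inch '[{"x":0.2,"y":0.029,"z":0,"roll":0},{"x":0.2,"y":0.029,"z":0,"roll":0},{"x":0.2,"y":0.029,"z":0,"roll":0},{"x":0.2,"y":0.029,"z":0,"roll":0},{"x":0.2,"y":0.029,"z":0,"roll":0},{"x":0.2,"y":0.029,"z":0,"roll":0},{"x":0.2,"y":0.029,"z":0,"roll":0},{"x":0.2,"y":0.029,"z":0,"roll":0},{"x":0.2,"y":0.029,"z":0,"roll":0},{"x":0.2,"y":0.029,"z":0,"roll":0},{"x":0.2,"y":0.029,"z":0,"roll":0},{"x":0.2,"y":0.029,"z":0,"roll":0},{"x":0.2,"y":0.029,"z":0,"roll":0},{"x":0.2,"y":0.029,"z":0,"roll":0}]'
```

```text
t: 21.9
tool_pos: [0.5864, -0.2273, 0.0515]
orientation: [-0.071, 0.997, -0.0, -0.0]
wrist_force: [-4.9, -0.2, 10.0]
grip_width: 0.0484
grip_force: 86.1
```

```bash
python3 -m inch '[{"x":0.2,"y":0.029,"z":0,"roll":0},{"x":0.2,"y":0.029,"z":0,"roll":0},{"x":0.2,"y":0.029,"z":0,"roll":0},{"x":0.2,"y":0.029,"z":0,"roll":0},{"x":0.2,"y":0.029,"z":0,"roll":0},{"x":0.2,"y":0.029,"z":0,"roll":0},{"x":0.2,"y":0.029,"z":0,"roll":0},{"x":0.2,"y":0.029,"z":0,"roll":0},{"x":0.2,"y":0.029,"z":0,"roll":0},{"x":0.2,"y":0.029,"z":0,"roll":0},{"x":0.2,"y":0.029,"z":0,"roll":0},{"x":0.2,"y":0.029,"z":0,"roll":0},{"x":0.2,"y":0.029,"z":0,"roll":0},{"x":0.2,"y":0.029,"z":0,"roll":0},{"x":0.2,"y":0.029,"z":0,"roll":0},{"x":0.2,"y":0.029,"z":0,"roll":0},{"x":0.2,"y":0.029,"z":0,"roll":0},{"x":0.2,"y":0.029,"z":0,"roll":0},{"x":0.2,"y":0.029,"z":0,"roll":0}]'
python3 -m inch '[{"x":0.1,"y":0.014,"z":0,"roll":0},{"x":0.1,"y":0.014,"z":0,"roll":0},{"x":0.1,"y":0.014,"z":0,"roll":0},{"x":0.1,"y":0.014,"z":0,"roll":0}]'
```

```text
t: 23.8
tool_pos: [0.6245, -0.2218, 0.0515]
orientation: [-0.071, 0.997, -0.0, -0.0]
wrist_force: [-4.6, -0.3, 9.5]
grip_width: 0.0483
grip_force: 86.0
t: 24.2
tool_pos: [0.6285, -0.2212, 0.0515]
orientation: [-0.071, 0.997, -0.0, -0.0]
wrist_force: [-4.5, -0.7, 8.3]
grip_width: 0.0489
grip_force: 85.9
```

```bash
python3 -m inch '[{"x":0.1,"y":0.014,"z":-0.01,"roll":0},{"x":0.1,"y":0.014,"z":0,"roll":0},{"x":0.1,"y":0.014,"z":0,"roll":0},{"x":0.1,"y":0.014,"z":0,"roll":0},{"x":0.1,"y":0.014,"z":0,"roll":0},{"x":0.1,"y":0.014,"z":0,"roll":0}]'
python3 -m inch '[{"x":0.05,"y":0.007,"z":0,"roll":0},{"x":0.05,"y":0.007,"z":0,"roll":0},{"x":0.05,"y":0.007,"z":0,"roll":0},{"x":0.05,"y":0.007,"z":0,"roll":0}]'
```

```text
t: 24.8
tool_pos: [0.6344, -0.2204, 0.0515]
orientation: [-0.071, 0.997, -0.0, -0.0]
wrist_force: [-4.9, 0.2, 8.6]
grip_width: 0.0484
grip_force: 85.9
t: 25.2
tool_pos: [0.6364, -0.2201, 0.0515]
orientation: [-0.071, 0.997, -0.0, -0.0]
wrist_force: [-4.7, -1.1, 10.2]
grip_width: 0.0483
grip_force: 85.9
```

```bash
python3 -m inch '[{"x":0.05,"y":0.007,"z":0,"roll":0},{"x":0.05,"y":0.007,"z":0,"roll":0},{"x":0.05,"y":0.007,"z":0,"roll":0},{"x":0.05,"y":0.007,"z":0,"roll":0}]'
python3 -m inch '[{"x":0.05,"y":0.007,"z":0,"roll":0},{"x":0.05,"y":0.007,"z":0,"roll":0},{"x":0.05,"y":0.007,"z":0,"roll":0},{"x":0.05,"y":0.007,"z":0,"roll":0}]'
```

```text
t: 25.6
tool_pos: [0.6384, -0.2198, 0.0514]
orientation: [-0.071, 0.997, -0.0, -0.0]
wrist_force: [-5.1, -0.6, 9.6]
grip_width: 0.0486
grip_force: 85.9
t: 26.0
tool_pos: [0.6402, -0.2196, 0.0515]
orientation: [-0.071, 0.997, -0.0, -0.0]
wrist_force: [-6.7, -1.9, 10.3]
grip_width: 0.0485
grip_force: 86.0
```

```bash
python3 -m inch '[{"x":0.05,"y":0.007,"z":0,"roll":0},{"x":0.05,"y":0.007,"z":0,"roll":0},{"x":0,"y":0,"z":0,"roll":0}]'
```

```text
t: 26.3
tool_pos: [0.6401, -0.2196, 0.0515]
orientation: [-0.071, 0.997, -0.0, -0.001]
wrist_force: [-8.5, -1.7, 12.2]
grip_width: 0.049
grip_force: 86.2
```

```bash
python3 -m inch '[{"x":0,"y":0,"z":0,"roll":0},{"x":0,"y":0,"z":0,"roll":0},{"x":0,"y":0,"z":0,"roll":0},{"x":0,"y":0,"z":0,"roll":0}]' && python3 -m inch '[{"x":-0.15,"y":-0.02,"z":0.05,"roll":0},{"x":-0.1,"y":0,"z":0.5,"roll":0},{"x":0,"y":0,"z":2,"roll":0},{"x":0,"y":0,"z":3,"roll":0},{"x":0,"y":0,"z":2.5,"roll":0},{"x":-0.8,"y":2,"z":0,"roll":-0.007},{"x":-0.8,"y":3.5,"z":0,"roll":-0.007},{"x":-0.8,"y":3.5,"z":0,"roll":-0.007},{"x":-0.8,"y":3.5,"z":0,"roll":-0.007},{"x":-0.8,"y":3.5,"z":0,"roll":-0.007},{"x":-0.8,"y":3.5,"z":0,"roll":-0.007},{"x":-0.8,"y":3.5,"z":0,"roll":-0.007},{"x":-0.8,"y":3.5,"z":0,"roll":-0.007},{"x":-0.8,"y":3.5,"z":0,"roll":-0.007},{"x":-0.8,"y":3.5,"z":0,"roll":-0.007},{"x":-0.7,"y":3.5,"z":0,"roll":-0.007},{"x":-0.7,"y":3.5,"z":0,"roll":-0.007},{"x":-0.5,"y":2.5,"z":0,"roll":-0.007},{"x":0,"y":1.5,"z":0,"roll":0},{"x":0,"y":0,"z":0,"roll":0}]'
```

```text
t: 26.7
tool_pos: [0.6401, -0.2196, 0.0515]
orientation: [-0.071, 0.997, -0.0, -0.001]
wrist_force: [-9.0, -1.8, 12.0]
grip_width: 0.0485
grip_force: 86.2
t: 28.7
tool_pos: [0.5403, 0.2277, 0.1305]
orientation: [-0.027, 1.0, 0.0, 0.0]
wrist_force: [0.1, -0.0, -4.7]
grip_width: 0.0494
grip_force: 84.3
```

```bash
python3 -m inch '[{"x":0,"y":0,"z":-2,"roll":0},{"x":0,"y":0,"z":-3,"roll":0},{"x":0,"y":0,"z":-2.5,"roll":0},{"x":0,"y":0,"z":-1.5,"roll":0},{"x":0,"y":0,"z":-0.6,"roll":0},{"x":0,"y":0,"z":-0.2,"roll":0},{"x":0,"y":0,"z":-0.1,"roll":0},{"x":0,"y":0,"z":-0.1,"roll":0},{"x":0,"y":0,"z":-0.05,"roll":0},{"x":0,"y":0,"z":0,"roll":0}]'
```

```text
t: 29.7
tool_pos: [0.5406, 0.226, 0.0307]
orientation: [-0.026, 1.0, 0.0, 0.0]
wrist_force: [0.7, 0.1, -4.9]
grip_width: 0.0487
grip_force: 84.2
```

```bash
python3 -m inch '[{"x":0,"y":0,"z":-0.05,"roll":0},{"x":0,"y":0,"z":-0.05,"roll":0},{"x":0,"y":0,"z":0,"roll":0},{"x":0,"y":0,"z":0,"roll":0}]' && python3 -m inch '[{"x":0,"y":0,"z":0,"roll":0},{"x":0,"y":0,"z":0,"roll":0},{"x":0,"y":0,"z":0,"roll":0},{"x":0,"y":0,"z":0,"roll":0},{"x":0,"y":0,"z":0,"roll":0},{"x":0,"y":0,"z":1,"roll":0},{"x":0,"y":0,"z":3,"roll":0},{"x":0,"y":0,"z":4,"roll":0},{"x":0,"y":0,"z":4,"roll":0},{"x":0,"y":0,"z":0,"roll":0},{"x":0,"y":0,"z":0,"roll":0},{"x":0,"y":0,"z":0,"roll":0}]' 8.54
python3 - <<'E'
from h import *
rect('wrist','stone',.056); save('side','k.png',(200,80,440,240),3)
E
```

```text
t: 30.1
tool_pos: [0.5404, 0.226, 0.0295]
orientation: [-0.026, 1.0, 0.0, 0.0]
wrist_force: [-1.1, -0.8, -0.6]
grip_width: 0.0486
grip_force: 84.7
t: 31.3
tool_pos: [0.5393, 0.2257, 0.1485]
orientation: [-0.026, 1.0, -0.0, -0.001]
wrist_force: [-0.5, 0.0, 0.3]
grip_width: 0.0855
grip_force: 0.0
t 31.3 tcp [0.5393 0.2257 0.1485] yline deg 92.93 F [-0.5  0.   0.3] w 0.0855 gf 0.0
stone 0.83 [261. 348.] ctr [0.7011 0.1688] size [0.022 0.045] ang -59.4
stone 0.74 [110.  51.] ctr [0.3952 0.0261] size [0.075 0.131] ang 15.2
stone 0.69 [22.  7.] ctr [ 0.3182 -0.1393] size [0.019 0.102] ang 72.4
stone 0.66 [322. 205.] ctr [0.5397 0.2247] size [0.05  0.121] ang 3.1
```

View pics/k.png

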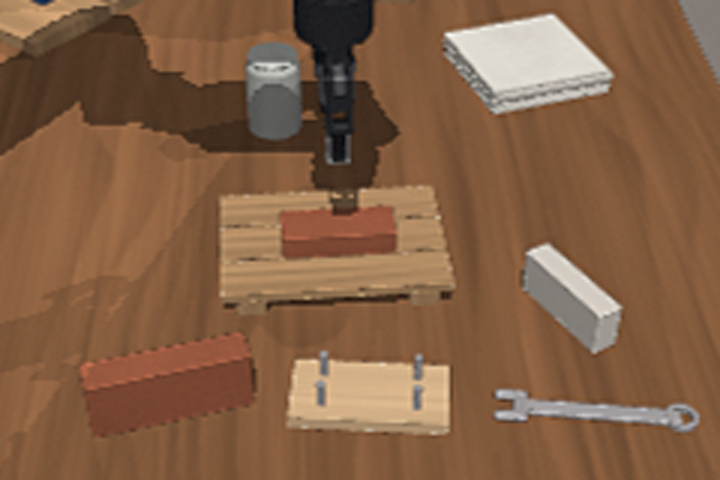

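The stone lies flat in the middle of the board at (338,232), untouched, and the can and spanner are where they were.

```bash
python3 -c "
from cell import arm
print(arm.finish_job())"
```

```text
the job is handed in; nothing more can be done
None
```

I swept the stone along the die face to the stop at about 13–17 N, laid it flat on the board, released it and handed the job in at about 31 s; no verdict was returned.

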